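# Zero a turbidity meter and latch its vial carriage in the beam

## Task

Take a turbidity reading of the vial that stands in the bench meter's sprung carriage. Push the carriage by the ribbed face of its push plate all the way in to its back stop, keep it there for a good second so that the meter zeroes, then let go and draw back so that the spring returns it and it latches on the stop pin at mid travel; once it rests there, press the round key fully down and come clear. Do not touch the vial or take hold of the push plate, do not press the bar-shaped key, and leave the other things where they are.

Things in the scene. Friction and masses are not known exactly. Their poses are not given: they have to be found in the camera images.
- photometer: the turbidity meter, a fixed white and grey bench instrument 120 (x) x 220 (y) mm, deck top at 42 mm; origin at the centre of its underside on the table, y along the carriage's travel (inward is +y), x towards its back. On its +y end (y = +31 to +108 mm) is a console, top at 75 mm. Two grey turrets, 24 x 30 mm, tops at 87 mm, stand at x = +-46, y = -15 mm either side of the slide
- pin_knob (a point): top of the stop pin's dark turned knob, 16 mm wide, on a small boss at the console's -y wall, at x = -23, y = +7.5, z = 89 mm in the meter's frame (up to 8 mm higher while the cam lifts the pin); leave it alone
- carriage (a joint): travel of the sprung carriage in m along the meter's +y: 0 = out (its start), 0.050 = fully in at the back stop (zeroing), 0.028 = latched (vial in the beam). A spring drives it out, 3 N at 0 to 6 N at 0.050; damping 25 N per m/s. Moving in, its cam lifts the stop pin from about 0.005 and the pin drops behind it just past 0.028: let go earlier, it returns to 0; later, it stops on the pin
- push_face (a point): centre of the ribbed outer (-y) face of the carriage's upright black push plate; moves with the carriage; axes as the meter's, so push along its +y. At the start it is at x = 0, y = -118, z = 67 mm in the meter's frame. The plate is 44 mm wide (x), 42 mm high (z 46 to 88 mm above the table), 11 mm thick; pressing on its back or sides counts as taking hold of it
- stop_pin (a joint): height of the sprung stop pin in m: 0 = down, up to 0.008 when the cam lifts it
- vial: small glass vial with a grey cap, 23 mm diameter, 43 mm high, loose in the carriage's cup (16 mm deep); its origin is the centre of its underside, at the start 53 mm above the table at x = 0, y = -43 mm in the meter's frame (y = -15 mm when latched)
- round_key_top (a point): centre of the top of the round black key (24 mm diameter) on the console, 84 mm above the table, at x = +10, y = +54 mm in the meter's frame; pressed straight down
- round_key (a joint): travel of the round key in m: 0 = up, 0.005 = fully down; sprung, about 4 N to press it down; it comes up by itself
- bar_key (a joint): travel of the bar-shaped key (40 x 10 mm, at x = +14, y = +94 mm in the meter's frame, top 84 mm): 0 = up, 0.005 = down; not to be pressed
- vial_red: spare vial with a red cap, 23 mm diameter, 43 mm high, on the table beside the meter's console end; origin at the centre of its underside
- vial_blue: spare vial with a blue cap, 23 mm diameter, 43 mm high, on the table beside the meter's console end; origin at the centre of its underside
- dropper: brown dropper bottle, 33 mm diameter, 102 mm high, on the table beside the meter's console end; origin at the centre of its underside
- mini_rack: low teal rack of micro tubes, 52 x 124 x 38 mm, on the table to the right, nearer the robot than the meter; origin at the centre of its underside
- petri_dish: petri dish, 91 mm diameter, 15 mm high, on the table to the right of the meter; origin at the centre of its underside
- timer: green bench timer, 66 x 92 x 28 mm, on the table to the left, nearer the robot than the meter; origin at the centre of its underside
- marker: blue marker pen, 135 mm long, 17 mm thick, lying on the logbook left of the meter; origin at the centre of its underside

How it is judged:
By the outcome, as a careful person would: the job done as asked, in the order asked, and still so for the second after the job is handed in, with the robot touching nothing.
It also fails if it takes over 45 s, if anything falls off the work surface, if the arm or the gripper's body presses on something with over 40 N, if the wrist force passes 120 N, or if a joint passes its speed limit or range.

## Robot

A 7-joint arm with a two-finger parallel gripper is mounted at the origin on the work surface; the furniture and walls round the work are solid. World frame = base frame: x ahead of the robot, y to its left, z up, the work surface at z = 0. Lengths are in m, angles in rad, forces in N, time in s.
With the tool pointing down it reaches from about 0.425 to 0.925 m from the base axis. Payload 6.8 kg.
Tool frame: the origin (TCP) lies on the centre line of the jaws, within the pads' length; the fingertips stand 17 mm ahead of it and the grasp point (between the pads) lies 2 mm behind it; z points along the fingers, y is the line along which they close (so a half turn about z gives the same grasp; the last joint's range is limited). The gripper opens to 88 mm and grips with 3 to 60 N. Pads are 20 mm wide; open, the fingers measure 115 mm over their backs; the gripper's body (75 mm by 178 mm) begins 61 mm behind the grasp point.
Start: joints at [-0.108, 0.477, 0.022, 1.555, -0.011, 1.109, -0.083], TCP at [0.675, 0, 0.24] pointing down, gripper open.
Joint ranges: [-2.96, 2.96], [-0.34, 2.1], [-1.41, 1.46], [0.24, 2.44], [-1.37, 4.51], [0.17, 1.92], [-2.96, 2.96]. Speed limits (rad/s): [2.39, 2.39, 3.14, 3.14, 3.14, 3.14, 3.14].

## Interface

Orientations are given as a unit quaternion [w, x, y, z].
In Python, from plant import bot, vision, finish_job gives the robot as it stands. The module is installed in compiled form; this text tells all that it offers.
- The arm moves only by the shell command python3 -m inch 'ROWS' [OPENING] [FORCE]. ROWS is JSON, a list of rows, each a list of 4 numbers: the shift along the tool's x, y, z in cm, then the turn about the tool's z in rad. In form: [[x, y, z, twist], ...]. A call has 1 to 5 rows; each row shifts and turns the commanded pose from where the row before left it, along the tool's axes as they then stand; what a row does not reach is not made up. A row lasts 1/12 s, in which the tool goes at most 41.7 mm and 7.16 degrees, less where a joint would pass 70% of its speed; a pose out of reach is approached as far as the arm can. A call is refused whole if a number of a shift passes 4.17 or a number of a turn 0.125, either way. A call with a gripper value outside its range is refused whole. OPENING is the opening, from 0 (shut) to 1 (fully open), set as the call begins (- or left out, the last holds). The fingers move at their own pace and stop on an object; FORCE is the grip in N (left out, the last holds). Time passes only in rows, so rows that do not move let the fingers close. It gives the time, the measured TCP pose, the force, the opening and the grip force at its end, in the units of the state.
- bot.observe(): the state, without advancing time (a new reading comes with each control period).
- vision.capture(name): name is "scene" or "side" or "wrist"; returns a dict with "image" (400x640x3 uint8, blue, green, red), "z_map" (400x640 float32, m along the optical axis (not along the pixel's ray), 0 where there is no reading), "intrinsics" (3x3 intrinsics, pixels), "R" (3x3) and "t" (3): a world point X has camera coordinates R X + t. Camera axes: x right, y down, z forward; pixel columns grow to the right and rows downward; lengths in m; the calibration is good to about 2 mm. A picture is of the moment at which its call begins.
- finish_job(): hands the job in; it is judged then, once.
Trained networks look in the newest picture that a camera, given by its name, has taken for a name from the list of things; names that differ only in an ending like _2 or _b are one class to them, and where a whole thing is asked for, a point or a joint stands for the part that bears it (a point fixed in the world has none). Each returns a list of dicts, best first, with "conf" (0 to 1); they miss things now and then, are a little off and sometimes report something else, mostly with a low value. They report only what shows in the picture. A call takes as long as a camera call.
- vision.boxes_of(camera, query): "point" ([x, y, z] in m, in world coordinates, good to about 4 mm: the middle of the surface that is visible of it).
- vision.regions_of(camera, query): "region" (400x640 bool, what is visible of it).
- vision.pinpoint(camera, query): "point" ([x, y, z] in m, in world coordinates, good to about 4 mm: a listed point, or the origin of a listed thing).
The state is a dict: "time_s": time; "joint_pos": joint angles; "joint_velocities": joint speeds; "joint_efforts": joint torques, N m; "position": TCP position; "eef_rot": TCP orientation; "ft_force": force on the tool from outside, world axes, zero at the start; "torque": the same for the moment, N m; "grip_width": finger opening in m; "finger_force": force on a finger pad.
Only numpy, scipy, OpenCV 4.12 (cv2) and the standard library are available. Lean on these libraries where they do the work, as an engineer would, in place of code of your own. Each camera call takes 0.05 s, during which the arm holds its last target. There are 200 camera calls.

## Working session

There is one attempt and no reset: what is moved stays moved. The work goes in short steps, Python scripts to look and compute and a shell command to move; the robot and the scene stay as the last step left them, time stands still between calls to the robot, and variables do not carry over. Pictures are saved under pics/ and viewed, at most 10 in all, crops included, and the job is handed in when it is done.

```bash
mkdir -p pics; python3 - <<'E'
from plant import bot, vision
import cv2,numpy as np
s=bot.observe(); print(s['time_s'],s['position'],s['eef_rot'],s['grip_width'])
for c in('scene','side'):
    im=vision.capture(c); cv2.imwrite(f'pics/{c}1.png',im['image'])
    for q in('photometer','push_face','round_key_top','pin_knob','vial'):
        for d in vision.pinpoint(c,q)[:2]: print(c,q,np.round(d['point'],4),round(d['conf'],2))
E
```

```text
0.0 [6.74444030e-01 7.78858892e-06 2.38708208e-01] [-5.87880272e-04  7.07095839e-01  7.07117159e-01 -6.72123604e-04] 0.08789217216192048
scene photometer [ 4.256e-01 -2.780e-02 -2.000e-04] 0.71
scene photometer [ 0.4144 -0.1467  0.069 ] 0.59
scene round_key_top [0.4444 0.0296 0.0832] 0.54
scene pin_knob [ 0.4029 -0.0172  0.089 ] 0.54
scene vial [ 0.4169 -0.0709  0.0539] 0.4
side photometer [ 0.4254 -0.0264 -0.0031] 0.83
side push_face [ 0.4092 -0.1424  0.0706] 0.67
side push_face [ 0.4299  0.1327 -0.0006] 0.48
side round_key_top [0.4421 0.026  0.0846] 0.55
side pin_knob [ 0.4286  0.1303 -0.0005] 0.54
side pin_knob [ 0.4034 -0.0176  0.0877] 0.34
side vial [ 0.4225 -0.0639  0.0506] 0.4
```

View pics/scene1.png

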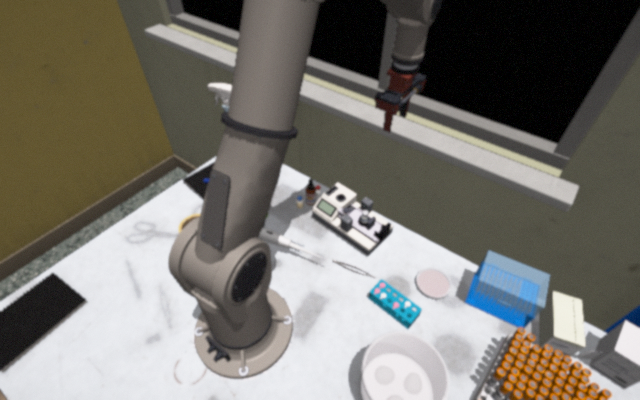

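View pics/side1.png

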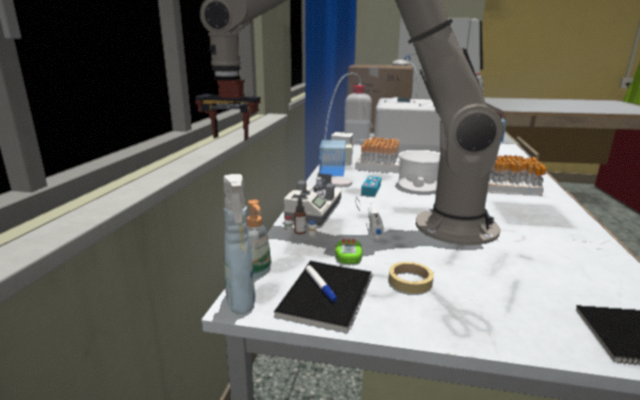

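The scene camera shows the meter at about (350,215), with its console towards the upper left and the push plate at about (388,230). The side camera shows it at about (312,200), with the bottles next to the console. The networks agree on a centre near (0.4255, -0.0265) and a yaw of about -8°. I'll shut the gripper and go above the pre-push point.

```bash
python3 -m inch '[[-1.6,-2.7,0,0],[-1.6,-2.7,0,0],[-1.6,-2.7,0,0],[-1.6,-2.7,0,0],[-1.6,-2.7,0,0]]' 0 20; python3 -m inch '[[-1.7,-2.7,0,0.07],[-1.7,-2.7,0,0.07],[-1.7,-2.7,0,0],[-1.7,-2.7,0,0],[-1.7,-2.6,0,0]]'
python3 -m inch '[[0,0,0,0],[0,0,0,0]]'
python3 - <<'E'
from plant import bot, vision
import cv2,numpy as np
s=bot.observe(); print(s['time_s'],s['position'],s['eef_rot'],s['grip_width'],s['ft_force'])
for c in('wrist','side','scene'):
    im=vision.capture(c); cv2.imwrite(f'pics/{c}2.png',im['image'])
    for q in('photometer','push_face','round_key_top','pin_knob','vial'):
        for d in vision.pinpoint(c,q)[:1]: print(c,q,np.round(d['point'],4),round(d['conf'],2))
E
```

```text
time_s: 1.02
position: [0.5387, -0.0806, 0.2397]
eef_rot: [0.0, 0.707, 0.707, 0.0]
ft_force: [0.0, -1.1, 0.8]
grip_width: 0.0582
finger_force: 0.0
time_s: 1.43
position: [0.397, -0.1519, 0.2398]
eef_rot: [0.0, 0.755, 0.656, 0.0]
ft_force: [-0.6, -0.1, 0.9]
grip_width: 0.0247
finger_force: 0.0
time_s: 1.6
position: [0.3976, -0.1521, 0.2401]
eef_rot: [0.0, 0.756, 0.655, 0.0]
ft_force: [0.8, 0.1, -0.1]
grip_width: 0.0111
finger_force: 0.0
1.6 [ 0.39758129 -0.15213611  0.24007157] [3.05951393e-04 7.55687494e-01 6.54932180e-01 3.96571171e-04] 0.011078746863878542 [ 0.79859631  0.11007516 -0.05489556]
wrist photometer [ 0.422  -0.0297  0.0014] 0.56
wrist push_face [ 0.4144 -0.1456  0.0693] 0.77
wrist round_key_top [0.4342 0.0285 0.0808] 0.61
wrist pin_knob [ 0.4068 -0.0197  0.0918] 0.55
wrist vial [ 0.4254 -0.0725  0.0555] 0.61
side photometer [ 0.4277 -0.0277 -0.0036] 0.95
side push_face [ 0.4096 -0.1449  0.07  ] 0.67
side round_key_top [0.4445 0.0258 0.0818] 0.59
side pin_knob [ 0.4009 -0.0159  0.0876] 0.36
side vial [ 0.421  -0.0669  0.0486] 0.45
scene photometer [ 0.4299 -0.0279  0.002 ] 0.91
scene push_face [ 0.4108 -0.1485  0.0702] 0.77
scene round_key_top [ 0.4639  0.1295 -0.0034] 0.65
scene pin_knob [ 0.4076 -0.0193  0.09  ] 0.51
scene vial [ 0.417  -0.0686  0.052 ] 0.59
```

View pics/wrist2.png

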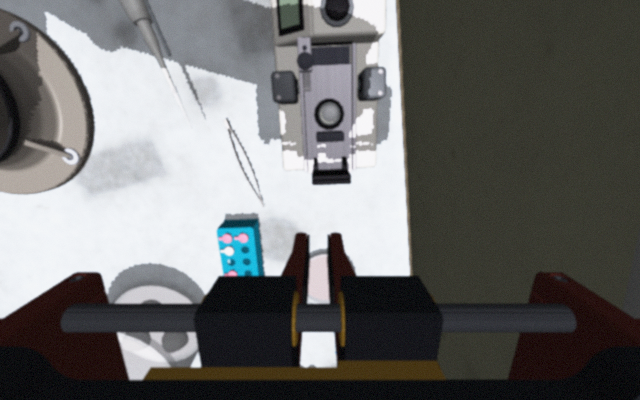

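The wrist view shows the meter almost upright and aligned with the tool: push plate at (331,175), vial at (329,113), knob at (305,60), round key at (337,8). Next I'll fit the meter pose to all the detections and check it against the depth.

```bash
cat > fit.py <<'E'
import numpy as np
from scipy.optimize import least_squares
M={'o':(0,0),'p':(0,-118),'k':(10,54),'n':(-23,7.5),'v':(0,-43)}
D=[('o',425.6,-27.8),('k',444.4,29.6),('n',402.9,-17.2),('v',416.9,-70.9),('o',425.4,-26.4),('p',409.2,-142.4),('k',442.1,26),('n',403.4,-17.6),('v',422.5,-63.9),
('o',422,-29.7),('p',414.4,-145.6),('k',434.2,28.5),('n',406.8,-19.7),('v',425.4,-72.5),('o',427.7,-27.7),('p',409.6,-144.9),('k',444.5,25.8),('n',400.9,-15.9),('v',421,-66.9),('o',429.9,-27.9),('p',410.8,-148.5),('n',407.6,-19.3),('v',417,-68.6)]
m=np.array([M[d[0]] for d in D]);w=np.array([d[1:] for d in D])
R=lambda a:np.array([[np.cos(a),-np.sin(a)],[np.sin(a),np.cos(a)]])
r=least_squares(lambda q:(m@R(q[2]).T+q[:2]-w).ravel(),[425,-27,-.14],loss='soft_l1',f_scale=4)
O=r.x[:2];A=R(r.x[2])
E
python3 - <<'E'
from fit import *
from plant import bot,vision
from scipy.spatial.transform import Rotation as Ro
print(O,np.degrees(r.x[2]))
s=bot.observe();p=np.array(s['position'][:2])*1e3;q=s['eef_rot']
T=Ro.from_quat([q[1],q[2],q[3],q[0]]).as_matrix();yaw=-np.degrees(np.arctan2(T[0,0],T[1,0]));print('tool yaw',yaw)
for n,t in(('pre',(0,-150)),('in',(0,-78)),('key',(10,54))):
    print(n,A@t+O,'tool shift mm',T[:2,:2].T@(A@t+O-p))
# wrist depth: top of plate & vial cap & key edges in meter frame
c=vision.capture('wrist');K=c['intrinsics'];z=c['z_map']
v,u=np.mgrid[:400,:640];X=np.stack([(u-K[0,2])*z/K[0,0],(v-K[1,2])*z/K[1,1],z],-1)
X=(X-c['t'])@c['R'];L=(X[...,:2]*1e3-O)@A;h=X[...,2]*1e3
for n,k in(('plate',(h>78)&(h<95)&(L[...,1]<-90)&(L[...,1]>-140)),('vialcap',(h>90)&(h<105)&(abs(L[...,1]+43)<18)&(abs(L[...,0])<18)),('key',(h>79)&(h<92)&(abs(L[...,1]-54)<18)&(abs(L[...,0]-10)<18))):
    k&=(z>0)&(abs(L[...,0])<60);
    if k.sum(): print(n,k.sum(),L[k].min(0),L[k].max(0),L[k].mean(0),h[k].mean())
E
```

```text
[425.84007958 -27.1735629 ] -7.009956068769431
tool yaw -8.023952668406396
pre [ 407.5338077  -176.05230688] tool shift mm [-23.14814212  12.3442929 ]
in [ 416.3208182  -104.59050977] tool shift mm [48.84058282 11.07013371]
key [442.35558705  25.20236681] tool shift mm [180.99687843  18.73260922]
plate 444 [ -19.56626075 -118.80160463] [  23.74441885 -107.00152517] [   2.51419931 -112.04890507] 87.46639856949311
vialcap 219 [ -6.66333471 -50.45526022] [  8.3921734  -35.12144369] [  0.97655675 -42.86778349] 96.65927153388844
key 725 [-6.052864   37.62291408] [24.62182274 59.71867077] [ 8.8824263  48.96571725] 82.74828413396388
```

Depth agrees: plate face at y = -118.8 with its top at 87.5 mm, and vial cap at y = -43. I'll move to pre-push and descend.

```bash
python3 -m inch '[[-1.2,0.7,0,0],[-1.2,0.7,0,0],[0,0,2,0],[0,0,3,0]]' 0 20; python3 -m inch '[[0,0,3.3,0],[0,0,3,0],[0,0,3,0],[0,0,2,0],[0,0,0,0]]'
python3 - <<'E'
from fit import *
from plant import bot,vision
import cv2
s=bot.observe();print(s['position'],s['grip_width'],s['ft_force']);print((np.array(s['position'][:2])*1e3-O)@A)
cv2.imwrite('pics/w3.png',vision.capture('wrist')['image'])
E
```

```text
time_s: 2.88
position: [0.4115, -0.1785, 0.1913]
eef_rot: [0.003, 0.755, 0.655, 0.002]
ft_force: [-0.3, -0.7, 0.2]
grip_width: 0.0005
finger_force: 0.0
time_s: 3.3
position: [0.4066, -0.1763, 0.0734]
eef_rot: [-0.003, 0.755, 0.656, -0.002]
ft_force: [-0.4, 1.3, -0.6]
grip_width: 0.0005
finger_force: 0.0
[ 0.40657539 -0.17630488  0.07344929] 0.0005138086825254792 [-0.4255676   1.30197087 -0.5623568 ]
[  -0.92042859 -150.36765459]
```

View pics/w3.png

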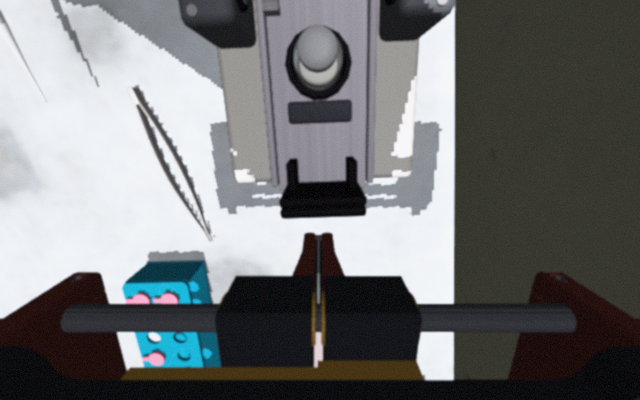

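The shut fingers (tip at 318,237) are centred on the plate (face at 323,208) and low enough. Pushing now.

```bash
python3 -m inch '[[1,0.2,0,0],[0.8,0,0,0],[0.5,0,0,0],[0.5,0,0,0],[0.5,0,0,0]]'; python3 -m inch '[[0.7,0,0,0],[0.7,0,0,0],[0.7,0,0,0],[0.7,0,0,0],[0.4,0,0,0]]'
python3 -m inch '[[0.2,0,0,0],[0.2,0,0,0],[0,0,0,0]]'
python3 - <<'E'
from fit import *
from plant import bot
s=bot.observe();print((np.array(s['position'][:2])*1e3-O)@A,s['position'][2],np.array(s['ft_force']))
E
```

```text
time_s: 3.77
position: [0.4167, -0.1455, 0.078]
eef_rot: [0.002, 0.755, 0.656, 0.001]
ft_force: [-1.3, -6.9, 4.5]
grip_width: 0.0005
finger_force: 3.5
time_s: 4.18
position: [0.4203, -0.1135, 0.0777]
eef_rot: [0.001, 0.755, 0.656, -0.0]
ft_force: [-2.5, -5.9, 5.1]
grip_width: 0.0007
finger_force: 3.3
time_s: 4.43
position: [0.4207, -0.1095, 0.0776]
eef_rot: [0.001, 0.755, 0.656, -0.0]
ft_force: [-1.9, -5.5, 4.7]
grip_width: 0.0005
finger_force: 2.9
[  4.98961911 -82.37092659] 0.07764070996093908 [-1.88449046 -5.48947015  4.7211031 ]
```

```bash
python3 -m inch '[[0.2,0,0,0],[0.2,0,0,0],[0.1,0,0,0],[0.1,0,0,0],[0,0,0,0]]'
python3 -m inch '[[0.1,0,0,0],[0.1,0,0,0],[0,0,0,0]]'
python3 - <<'E'
from fit import *
from plant import bot
s=bot.observe();print((np.array(s['position'][:2])*1e3-O)@A,s['position'][2],np.array(s['ft_force']))
E
```

```text
time_s: 4.85
position: [0.421, -0.1065, 0.0777]
eef_rot: [0.002, 0.756, 0.655, -0.001]
ft_force: [-4.1, -14.9, 5.2]
grip_width: 0.0001
finger_force: 7.5
time_s: 5.1
position: [0.421, -0.1064, 0.0778]
eef_rot: [0.002, 0.756, 0.654, -0.002]
ft_force: [-4.1, -21.2, 6.3]
grip_width: 0.0003
finger_force: 10.7
[  4.85756798 -79.20517503] 0.07776634092707164 [ -4.14939174 -21.19602126   6.26027889]
```

Hard against the back stop: the force rose from 6 N to 21 N with no further motion. I'll hold for about 1.7 s.

```bash
for i in 1 2 3 4; do python3 -m inch '[[0,0,0,0],[0,0,0,0],[0,0,0,0],[0,0,0,0],[0,0,0,0]]' | grep -E 'time|force|pos'; done
```

```text
time_s: 5.52
position: [0.421, -0.1064, 0.0778]
ft_force: [-3.9, -20.4, 6.1]
finger_force: 10.6
time_s: 5.93
position: [0.421, -0.1064, 0.0778]
ft_force: [-3.9, -20.4, 5.6]
finger_force: 10.6
time_s: 6.35
position: [0.421, -0.1064, 0.0778]
ft_force: [-4.0, -20.4, 5.8]
finger_force: 10.6
time_s: 6.77
position: [0.421, -0.1064, 0.0778]
ft_force: [-4.7, -20.6, 6.1]
finger_force: 10.6
```

```bash
python3 -m inch '[[-0.5,0,0,0],[-1.2,0,0,0],[-1.5,0,0,0],[-1.5,0,0,0],[-1.5,0,0,0]]'; python3 -m inch '[[0,0,-3,0],[0,0,-4,0],[0,0,-4,0],[0,0,-2,0],[0,0,0,0]]'
python3 - <<'E'
from fit import *
from plant import bot,vision
import cv2
s=bot.observe();p=np.array(s['position'][:2])*1e3;print((p-O)@A,s['position'][2],s['ft_force'])
c=vision.capture('wrist');cv2.imwrite('pics/w4.png',c['image']);K=c['intrinsics'];z=c['z_map']
v,u=np.mgrid[:400,:640];X=np.stack([(u-K[0,2])*z/K[0,0],(v-K[1,2])*z/K[1,1],z],-1)
X=(X-c['t'])@c['R'];L=(X[...,:2]*1e3-O)@A;h=X[...,2]*1e3
for n,k in(('plate',(h>78)&(h<95)&(L[...,1]<-55)&(L[...,1]>-125)&(abs(L[...,0])<25)),('vialcap',(h>90)&(h<105)&(abs(L[...,1]+20)<28)&(abs(L[...,0])<18)),('key',(h>80.5)&(h<90)&(abs(L[...,1]-54)<18)&(abs(L[...,0]-10)<18))):
    k&=z>0
    if k.sum(): print(n,k.sum(),L[k].min(0),L[k].max(0),L[k].mean(0),h[k].mean())
for q in('round_key_top','pin_knob','push_face','vial'):
    for d in vision.pinpoint('wrist',q)[:1]: print(q,np.round(d['point'],4),round(d['conf'],2),(np.array(d['point'][:2])*1e3-O)@A)
E
```

```text
time_s: 7.18
position: [0.4136, -0.1624, 0.0775]
eef_rot: [0.0, 0.755, 0.656, 0.001]
ft_force: [0.3, -0.8, -0.8]
grip_width: 0.0004
finger_force: 0.0
time_s: 7.6
position: [0.4162, -0.1626, 0.2119]
eef_rot: [0.004, 0.755, 0.656, 0.003]
ft_force: [0.8, 0.4, 0.4]
grip_width: 0.0005
finger_force: 0.0
[   6.94083547 -135.63497098] 0.21190926334386667 [0.81887329 0.39870216 0.44346884]
plate 546 [-20.17368777 -91.37451944] [ 23.45071173 -79.72310442] [  1.88681728 -85.0228484 ] 87.93038439106742
vialcap 320 [-17.3079726  -23.90511397] [8.29868207 7.64517601] [  0.69335111 -16.05292993] 96.43064615513273
key 26 [-0.87849689 37.80151241] [18.85691015 40.87066638] [ 8.51367458 39.68817966] 80.89127955296536
pin_knob [ 0.4077 -0.0209  0.0908] 0.8 [-18.77011874   4.01281957]
push_face [ 0.4171 -0.117   0.0673] 0.75 [  2.28783406 -90.22163604]
vial [ 0.4275 -0.0435  0.0538] 0.57 [  3.64002043 -16.00181663]
```

View pics/w4.png

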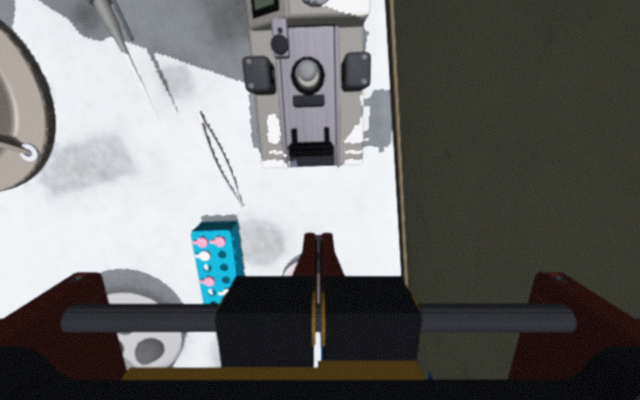

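The picture shows the carriage latched: plate at (311,155), depth puts its face at y = -91 (0.028 travel), and the vial between the turrets at (308,72). Next I'll go near the key and take a close look.

```bash
python3 -m inch '[[2.5,0,0,0],[3,0,0,0],[3.5,0,0,0],[3,0,0,0],[2,0,0,0]]'; python3 -m inch '[[0,0,2,0],[0,0,2,0],[0,0,0,0]]'
python3 - <<'E'
from fit import *
from plant import bot,vision
import cv2
from scipy.spatial.transform import Rotation as Ro
s=bot.observe();P=np.array(s['position'])*1e3;q=s['eef_rot'];T=Ro.from_quat([q[1],q[2],q[3],q[0]]).as_matrix()
c=vision.capture('wrist');cv2.imwrite('pics/w5.png',c['image']);K=c['intrinsics'];z=c['z_map']
v,u=np.mgrid[:400,:640];X=np.stack([(u-K[0,2])*z/K[0,0],(v-K[1,2])*z/K[1,1],z],-1)
X=((X-c['t'])@c['R'])*1e3;L=(X[...,:2]-O)@A;h=X[...,2]
k=(z>0)&(h>80)&(h<88)&(abs(L[...,1]-54)<20)&(abs(L[...,0]-10)<20)
print(k.sum(),L[k].min(0),L[k].max(0),h[k].mean(),'depth key shift',T.T@(np.r_[(X[k][:,:2].min(0)+X[k][:,:2].max(0))/2,84]-P))
for n in('wrist','side'):
  if n=='side':vision.capture(n)
  for d in vision.pinpoint(n,'round_key_top')[:1]: print(n,np.round(d['point'],4),d['conf'],'shift',T.T@(np.array(d['point'])*1e3-P))
print(P,'fit shift',T.T@(np.r_[A@(10,54)+O,84]-P))
E
```

```text
time_s: 8.27
position: [0.432, -0.0209, 0.2053]
eef_rot: [-0.001, 0.754, 0.657, -0.001]
ft_force: [-0.7, -0.1, 0.2]
grip_width: 0.0004
finger_force: 0.0
time_s: 8.52
position: [0.4296, -0.0235, 0.1628]
eef_rot: [-0.002, 0.754, 0.656, -0.003]
ft_force: [-0.7, -0.7, 0.5]
grip_width: 0.0005
finger_force: 0.0
856 [-6.77848083 38.37914483] [23.81182257 69.57211019] 83.61217868197586 depth key shift [49.92601585  5.16050576 78.68361666]
wrist [0.4375 0.0273 0.0803] 0.81 shift [51.52899903  1.44181185 82.41016599]
side [0.4424 0.0289 0.0826] 0.43 shift [53.78656994  6.0556877  80.07018239]
[429.61328184 -23.48827547 162.80516816] fit shift [50.11589891  6.51147057 78.67272046]
```

View pics/w5.png

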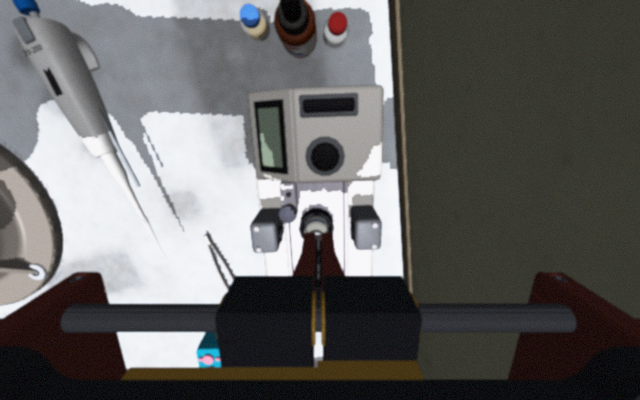

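The key is at (324,155), slightly right of the tool's centre line, inside a grey ring. The bar key is at (329,104). The carriage is still latched. The ring could block a 27 mm wide fingertip, so I'll check its height.

```bash
python3 - <<'E'
from fit import *
from plant import bot,vision
c=vision.capture('wrist');K=c['intrinsics'];z=c['z_map'];g=c['image'].mean(2)
v,u=np.mgrid[:400,:640];X=np.stack([(u-K[0,2])*z/K[0,0],(v-K[1,2])*z/K[1,1],z],-1)
X=((X-c['t'])@c['R'])*1e3;L=(X[...,:2]-O)@A;h=X[...,2]
for vv in (155,):
  for uu in range(296,356,2): print(uu,int(g[vv,uu]),np.round([*L[vv,uu],h[vv,uu]],1))
k=(g<60)&(z>0)&(abs(u-324)<22)&(abs(v-155)<22);print('dark',k.sum(),L[k].min(0),L[k].max(0),L[k].mean(0),X[k].mean(0))
# fingertip extents
k=(z>0)&(h>140)&(h<165)&(v>225)&(v<275);print('tip',k.sum(), L[k].min(0),L[k].max(0),h[k].min())
for vv in range(230,275,6):
  k=(z>0)&(h>120)&(v==vv)&(abs(u-320)<60);
  if k.sum(): print(vv,k.sum(),L[k][:,0].min(),L[k][:,0].max(),L[k][:,1].mean(),h[k].mean())
E
```

```text
296 156 [-11.6  53.4  75.6]
298 159 [-9.9 53.3 75.2]
300 125 [-8.1 53.5 76.5]
302 76 [-6.2 53.9 79.8]
304 69 [-4.5 53.9 80.4]
306 31 [-2.7 54.1 82.2]
308 12 [-1.  54.4 84.5]
310 19 [ 0.7 54.3 84.2]
312 16 [ 2.3 54.4 84.7]
314 18 [ 4.  54.2 83.8]
316 18 [ 5.6 54.4 85.6]
318 17 [ 7.3 54.3 84.6]
320 18 [ 8.9 54.3 85. ]
322 17 [10.6 54.2 84.6]
324 16 [12.2 54.5 86.7]
326 21 [13.9 54.1 84.4]
328 21 [15.5 54.3 85.8]
330 18 [17.1 54.1 85.2]
332 15 [18.8 54.  84.1]
334 53 [20.5 54.  84.3]
336 74 [22.4 53.5 80.8]
338 86 [24.  53.5 81. ]
340 153 [26.1 52.8 76.1]
342 162 [27.8 52.7 75.8]
344 162 [29.5 52.8 76.3]
346 157 [31.1 52.8 76.8]
348 162 [33.  52.6 75.7]
350 161 [34.8 52.5 74.8]
352 158 [36.4 52.6 76. ]
354 162 [38.1 52.5 76. ]
dark 676 [-3.74044095 40.5917341 ] [20.75295579 65.33245021] [ 8.57871143 53.47552749] [440.88091509  24.85527139  84.23159799]
tip 278 [-2.22797125 12.35084661] [15.83937349 15.32794504] 150.68299759453706
236 30 -2.080725622165041 15.643819183950868 14.31467453583898 157.33991930880853
242 32 -2.2658495350053443 15.826202732142777 14.333824787264792 165.8768976022208
248 31 -1.8482833590875325 15.409354761097196 14.278018641882861 173.4841604494843
254 36 -2.558678264945466 16.088592873906975 14.312420176376857 180.59645746669648
260 42 -3.778590064416441 17.283509654508748 14.308954333046703 187.04518240549663
266 45 -4.425661383173214 17.868692175784528 14.300666632408072 192.9751770739657
272 51 -5.445140651403757 18.838228892714945 14.248898444810516 198.35638729232244
```

The ring stands at about 80 mm, and the shut tip (18 x 20 mm, half-diagonal 13.5 mm) could land on it. A single finger (9 x 20 mm, half-diagonal 11 mm) fits inside. I'll open the gripper about 40 mm and bring the low-x finger to the key; the other stays over the bare console edge. I'll stop short first and measure both from one picture.

```bash
python3 -m inch '[[1.2,1.3,0,0],[1.2,1.3,0,0],[0,0,1,0],[0,0,1.5,0],[0,0,1,0]]' 0.45; python3 -m inch '[[0,0,0,0],[0,0,0,0],[0,0,0,0],[0,0,0,0],[0,0,0,0]]'
cat > m.py <<'E'
from fit import *
from plant import bot,vision
import cv2,sys
s=bot.observe();print(s['position'],s['grip_width'],s['joint_velocities'])
c=vision.capture('wrist');cv2.imwrite(sys.argv[1],c['image']);K=c['intrinsics'];z=c['z_map'];g=c['image'].mean(2)
v,u=np.mgrid[:400,:640];X=np.stack([(u-K[0,2])*z/K[0,0],(v-K[1,2])*z/K[1,1],z],-1)
X=((X-c['t'])@c['R'])*1e3;L=(X[...,:2]-O)@A;h=X[...,2]
k=(g<45)&(h>82.5)&(h<90)&(abs(L[...,0]-9)<14)&(abs(L[...,1]-54)<14)
(cx,cy),rad=cv2.minEnclosingCircle(L[k].astype(np.float32));print('key',k.sum(),cx,cy,rad,h[k].mean(),L[k].min(0),L[k].max(0))
z0=s['position'][2]*1e3-17
t=(z>0)&(h>z0-4)&(h<z0+16)&(v>200);n,lab=cv2.connectedComponents(t.astype(np.uint8))
for i in range(1,n):
    q=lab==i
    if q.sum()>40: print('tip',q.sum(),L[q].min(0),L[q].max(0),h[q].min(),u[q].mean(),v[q].mean())
E
python3 m.py pics/w6.png
```

```text
time_s: 9.18
position: [0.4612, -0.0042, 0.1308]
eef_rot: [-0.0, 0.755, 0.656, -0.0]
ft_force: [-0.9, -0.7, -0.1]
grip_width: 0.0303
finger_force: 0.0
time_s: 9.6
position: [0.4621, -0.0039, 0.1323]
eef_rot: [0.0, 0.755, 0.656, 0.0]
ft_force: [-0.2, -0.4, -0.2]
grip_width: 0.0396
finger_force: 0.0
[ 0.46212859 -0.00385493  0.13225579] 0.039577859864548724 [-0.00083172  0.00185757 -0.00047393  0.00180691 -0.00177899 -0.003091
  0.00097512]
key 730 8.82565689086914 53.84413146972656 11.732889175415039 84.72611073396499 [-1.88258046 42.12256189] [20.2572737  65.56569933]
tip 239 [ 4.74621561 18.02200528] [13.78350328 39.43896788] 116.07015522330107 281.7991631799163 243.36401673640168
tip 234 [52.70316764 17.07192694] [62.09885449 38.50459086] 115.7521031131503 355.05555555555554 243.30769230769232
```

View pics/w6.png

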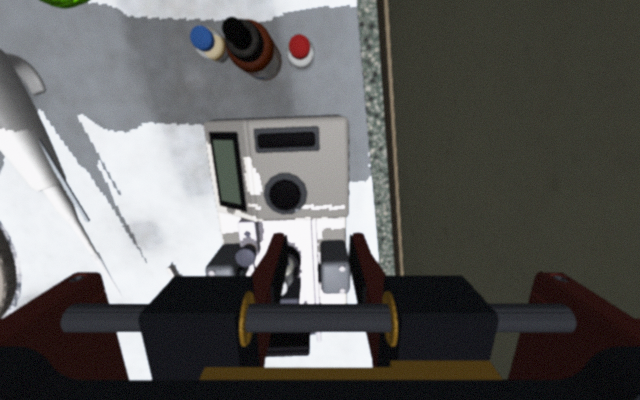

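Finger A is at x = 9.3 with its front at 39, and the key is at (8.8, 53.9). So I need +2.5 cm in x and -0.05 in y, then a descent of about 3.1 cm to contact.

```bash
python3 -m inch '[[1.3,0,0,0],[1.2,-0.05,0,0],[0,0,0.8,0],[0,0,0.7,0],[0,0,0,0]]'; python3 -m inch '[[0,0,0.7,0],[0,0,0.5,0],[0,0,0,0],[0,0,0,0]]'; python3 -m inch '[[0,0,0.2,0],[0,0,0,0]]';python3 -m inch '[[0,0,0.2,0],[0,0,0,0]]'; python3 m.py pics/w7.png
```

```text
time_s: 10.07
position: [0.4636, 0.0203, 0.1152]
eef_rot: [-0.001, 0.755, 0.656, -0.001]
ft_force: [-0.8, -0.1, -0.9]
grip_width: 0.0394
finger_force: 0.0
time_s: 10.4
position: [0.4645, 0.0207, 0.1042]
eef_rot: [-0.0, 0.755, 0.656, -0.0]
ft_force: [0.4, -0.1, -0.2]
grip_width: 0.0394
finger_force: 0.0
time_s: 10.57
position: [0.4648, 0.021, 0.1026]
eef_rot: [0.0, 0.755, 0.656, 0.0]
ft_force: [0.2, 0.3, -0.7]
grip_width: 0.0393
finger_force: 0.0
time_s: 10.73
position: [0.4651, 0.0211, 0.1007]
eef_rot: [0.0, 0.755, 0.656, 0.0]
ft_force: [0.2, -0.4, 0.9]
grip_width: 0.0393
finger_force: 0.7
[0.46507731 0.02107914 0.10068078] 0.03929357783661341 [-1.52516013e-03 -3.11645829e-03 -9.72143696e-04 -5.13434382e-03
  7.40294725e-04  9.40053746e-03 -9.27258546e-05]
key 373 9.144628524780273 54.49296569824219 11.24062442779541 84.48398034182095 [-1.89449149 44.69422534] [20.37684525 64.94000667]
tip 1058 [-7.09577776 38.54559891] [24.22891356 69.35758772] 79.6854435940878 284.0406427221172 239.89981096408317
tip 234 [52.58505867 41.87772251] [61.89088349 63.60107309] 83.2468902737621 355.1794871794872 243.13675213675214
tip 764 [ -9.07112281 -44.6419735 ] [15.87470549 -6.79571142] 79.94553735944082 280.5340314136126 349.81151832460733
tip 565 [ 32.20749363 -29.47456324] [ 57.51395595 -11.2779007 ] 82.31989645319055 337.870796460177 339.9451327433628
```

View pics/w7.png

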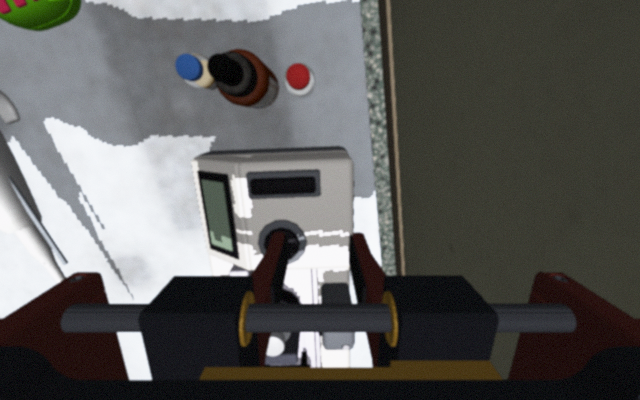

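Finger A sits centred on the key (image 283,240) with first contact at TCP z of about 0.1008. Pressing.

```bash
for i in 1; do python3 -m inch '[[0,0,0.15,0],[0,0,0.15,0],[0,0,0,0]]'|grep -E 'pos|ft'; python3 -m inch '[[0,0,0.15,0],[0,0,0.1,0],[0,0,0,0]]'|grep -E 'pos|ft';python3 -m inch '[[0,0,0.1,0],[0,0,0,0]]'|grep -E 'pos|ft';python3 -m inch '[[0,0,0.1,0],[0,0,0,0],[0,0,0,0]]'|grep -E 'pos|ft'; done
```

```text
position: [0.4651, 0.0211, 0.0977]
ft_force: [-0.4, -1.0, 3.5]
position: [0.4652, 0.0211, 0.0963]
ft_force: [-2.5, -0.8, 17.2]
position: [0.4652, 0.0211, 0.0961]
ft_force: [-5.0, 0.1, 29.4]
position: [0.4653, 0.0211, 0.096]
ft_force: [-8.9, -0.2, 41.0]
```

```bash
python3 -m inch '[[0,0,-0.1,0],[0,0,0,0]]'|grep -E 'pos|ft'; cat > k.py <<'E'
from fit import *
from plant import bot,vision
c=vision.capture('wrist');K=c['intrinsics'];z=c['z_map'];g=c['image'].mean(2)
v,u=np.mgrid[:400,:640];X=np.stack([(u-K[0,2])*z/K[0,0],(v-K[1,2])*z/K[1,1],z],-1)
X=((X-c['t'])@c['R'])*1e3;L=(X[...,:2]-O)@A;h=X[...,2]
r=np.hypot(L[...,0]-9.3,L[...,1]-54.3);f=(z>0)&(h<88)&(h>70)
for a,b in((0,10.5),(12.7,14.3),(18,25)):
    k=f&(r>a)&(r<b)&((L[...,0]>15)|(L[...,0]<3)|(L[...,1]>65)); 
    if a==0:k&=g<60
    print(a,b,k.sum(),np.median(h[k]),h[k].std()/max(1,k.sum())**.5)
E
python3 k.py
```

```text
position: [0.4652, 0.0211, 0.0962]
ft_force: [-7.1, -0.8, 28.6]
0 10.5 8 80.52273044167048 0.309296684726068
12.7 14.3 232 79.91189719640929 0.04543605324472037
18 25 1608 75.93704696313208 0.01490969193392249
```

The ring measures about 79 mm, flush with a fully pressed key, and the 4.8 mm stroke ended on a hard stop, so the key is down. Retreating.

```bash
python3 -m inch '[[0,0,-0.5,0],[0,0,-1,0],[0,0,-2,0],[0,0,-3,0],[0,0,-3.5,0]]'|grep -E 'time|pos|ft'; python3 -m inch '[[-2,0,-2,0],[-2.5,0,0,0],[-2,0,0,0],[0,0,0,0],[0,0,0,0]]'|grep -E 'time|pos|ft'; python3 k.py
python3 - <<'E'
from fit import *
from plant import vision
for q in('push_face','vial','pin_knob'):
    for d in vision.pinpoint('wrist',q)[:1]: print(q,np.round(d['point'],4),round(d['conf'],2),(np.array(d['point'][:2])*1e3-O)@A)
c=vision.capture('scene')
for q in('push_face','vial'):
    for d in vision.pinpoint('scene',q)[:1]: print(q,np.round(d['point'],4),round(d['conf'],2),(np.array(d['point'][:2])*1e3-O)@A)
E
```

```text
time_s: 12.33
position: [0.463, 0.0208, 0.1941]
ft_force: [0.6, 0.4, -0.7]
time_s: 12.75
position: [0.4552, -0.044, 0.2142]
ft_force: [0.1, 1.1, -0.1]
0 10.5 120 84.7709868419989 0.06728530942239212
12.7 14.3 120 79.91817375546049 0.06484166782037834
18 25 886 75.92391590607465 0.024798471901361346
push_face [ 0.4184 -0.1166  0.0682] 0.88 [  3.52929979 -89.6659717 ]
vial [ 0.4315 -0.0423  0.054 ] 0.74 [  7.46367009 -14.32261943]
pin_knob [ 0.4062 -0.0193  0.089 ] 0.48 [-20.45417308   5.41779679]
push_face [ 0.4192 -0.1195  0.0693] 0.79 [  4.67724101 -92.44666063]
vial [ 0.4204 -0.0447  0.0537] 0.49 [ -3.26045661 -18.05934346]
```

The key is back up at 84.8 mm, the carriage is still latched (face at y of about -90), the vial is in the beam, and the robot is clear.

```bash
python3 -c "from plant import finish_job; print(finish_job())"
```

```text
the job is handed in; nothing more can be done
None
```

I pushed the carriage to its back stop and held it there for over 1.6 s. On release it latched at mid travel; I then pressed the round key to its hard stop (about 4.8 mm measured of 5 mm), drew the arm clear and handed the job in at about 13 s.

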